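Park the stage lock and hold the dish carrier against the sprung stop

ROBOT

A 6-joint arm with a two-finger parallel gripper is mounted at the origin on the work surface. World frame = base frame: x ahead of the robot, y to its left, z up, the work surface at z = 0. Lengths are in mm, angles in rad, forces in N, time in s.
With the tool pointing down it reaches from about 300 to 775 mm from the base axis. Payload 14.6 kg.
Tool frame: the origin (TCP) lies at the centre of the arm's flange, where the gripper is bolted on; the fingertips stand 173 mm ahead of it and the grasp point (between the pads) lies 155 mm ahead of it (bot.grip_point_offset is the distance from the TCP to the grasp point, in mm); z points along the fingers, y is the line along which they close (so a half turn about z gives the same grasp; the last joint's range is limited). The gripper opens to 85 mm and grips with 20 to 120 N. Pads are 22 mm wide; open, the fingers measure 114 mm over their backs; the gripper's body (76 mm by 85 mm) begins 54 mm behind the grasp point. The pads swing forward as they close: fully open they stand 13 mm farther back than shut.
Start: joints at [-1.208, 0.3, 1.521, -0, 1.321, -0.067], TCP at [229.171, -499.971, 404.681] pointing down, gripper open.
Joint ranges: [-3.03, 3.03], [-0.79, 2.21], [0.23, 2.52], [-1.04, 4.18], [0, 3.07], [-2.55, 2.55]. Speed limits (rad/s): [2.22, 2.22, 2.57, 3.14, 3.14, 3.14].

INTERFACE

Orientations are given as a unit quaternion [x, y, z, w].
In Python, from plant import bot, jaws, kin, monitor, cams, job gives the robot as it stands. The module is installed in compiled form; this text tells all that it offers. Calls block until the motion is done:
- bot.movep(position, orientation): joint-space move of the TCP to a pose.
- bot.move_linear(position, orientation=None, feed=150): straight line of the TCP; orientation=None keeps the orientation; feed is the mean speed in mm/s.
- bot.move_j(angles): joint-space move.
- jaws.set_gripper(opening, grasp_force=None): opening from 0.0 (shut) to 1.0 (fully open); grasp_force is the grip in N (None keeps the last); returns when the fingers have stopped.
- bot.pause(seconds).
- kin.solve_ik(position, orientation): joint angles nearest the present ones, or None.
- monitor.get_state(): the state.
- cams.grab_frame(name): name is "scene" or "side" or "wrist"; returns a dict with "pixels" (400x640x3 uint8, blue, green, red), "fx", "fy", "cx", "cy" (pixels), "origin" and "attitude" of the camera in the world; the wrist camera has in their place "mount" (4x4, takes a point from camera to tool coordinates, whose origin is the TCP and whose axes are the flange's). Camera axes: x right, y down, z forward; pixel columns grow to the right and rows downward; lengths in mm; the calibration is good to about 2 mm. A picture is of the moment at which its call begins: read the wrist's pose just before it. There is no depth.
A pose or a line that the arm cannot do raises bot.IKError and nothing moves.
- job.sign_off(): hands the job in; it is judged then, once.
The state is a dict: "time_s": time; "joints": joint angles; "dq": joint speeds; "joint_torque": joint torques, N m; "position": TCP position; "orientation": TCP orientation; "ft_force": force on the tool from outside, world axes, zero at the start; "torque": the same for the moment, N m; "width": opening from 0.0 (shut) to 1.0 (fully open); "gripper_force": force on a finger pad.
Only numpy, scipy, OpenCV 4.12 (cv2) and the standard library are available. Lean on these libraries where they do the work, as an engineer would, in place of code of your own. Each camera call takes 0.05 s, during which the arm holds its last target. There are 200 camera calls.

TASK

On the microscope stage plate, first take away the red lock plate and hang it by its eye on the steel parking post, right down on the post's foot, and let go of it. Then lay the dish carrier flat on the stage with one of its short ends square against the yellow sprung stop bar and centred on it, and push it steadily with about 8 N, so that the white pointer stands in the green band; never run the bar to the end of its travel, and leave everything else where it stands. Finish while still holding the carrier pushed like that, not letting go, so that I can tighten the screws.

Things in the scene. Friction and masses are not known exactly. Their poses are not given: they have to be found in the camera images.
- stage: black stage plate 280 (its x) x 200 (its y) mm on a white riser, fixed to the bench. Origin on the bench, its top face is 50 mm above. The sprung stop sits on its +x half; its +x is the direction in which the stop is pushed in
- stage_top (a point): point on the stage's top face, 98 mm in front (-x) of the stop bar's face when the stop is at rest; axes as the stage
- stop (a joint): yellow stop bar, sliding along the stage's +x against a spring: 0 at rest (fully out), 0.020 m fully in. Its force is 2 N plus 0.6 N per mm (8 N at 0.010). Its white pointer rides over a green band painted on the aluminium housing behind it: the pointer's tip is in the band from 0.005 to 0.015 (5 to 11 N)
- stop_face (a point): middle of the yellow bar's front face (the face that the carrier is pushed against), moves with the bar; the bar is 84 mm wide (y), 22 mm high, 10 mm thick, its lower edge 1.5 mm above the stage; this point is 11.5 mm above the stage. Axes as the stage: +x is the pushing direction
- lock_grip (a point): red lock plate, 120 x 36 x 6 mm, lying flat on the stage (90 g); on its middle stands a red grip rib 44 mm long (x), 14 mm thick (y), from 6 to 30 mm above the plate's underside. This point is the rib's middle, 18 mm above the underside; x along the plate, z up. The eye lies 42 mm from here towards -x
- lock_eye (a point): centre of the lock plate's round eye, 18 mm in diameter, at the level of the plate's underside; axes as lock_grip. Plate extends 18 mm beyond it towards -x
- post_foot (a point): parking post: upright steel pin 9 mm in diameter with round tip on a grey round foot 140 mm in diameter and 10 mm thick, fixed to the bench. This point is on the pin's axis at the foot's top face; the pin rises 44.5 mm above it. The foot is large enough to carry the lock plate flat in any direction
- carrier_grip (a point): dish carrier: aluminium plate 120 (x) x 60 (y) x 10 mm with a clear 35 mm dish (10 mm high) fixed on each end, about 280 g, same both ways round, standing on the bench. In its middle stands an orange grip 30 mm long (x), 16 mm thick (y), up to 52 mm above the underside. This point is on its middle axis, 26 mm above the underside; the short ends are 60 mm from it along x
- bottle_mid (a point): bystander: small amber jar, 60 mm in diameter, 75 mm high; its middle
- objective_mid (a point): bystander: brass microscope objective standing on end, 32 mm in diameter, 48 mm high; its middle
- dishes_mid (a point): bystander: stack of three culture dishes, 94 mm in diameter, 42 mm high; its middle
- driver_grip (a point): bystander: screwdriver lying on the bench; the middle of its handle
- flask_mid (a point): bystander: clear flat culture flask 89 x 64 x 32 mm; its middle
- beaker_mid (a point): bystander: glass beaker, 70 mm in diameter, 90 mm high; its middle

How it is judged (in metres and radians):
On the way, in this order (a step that is already met when the one before it is completed fails the run):
1. the red lock plate hangs by its eye on the post, flat on the foot, let go (horizontal distance between lock_eye and post_foot below 0.01 m and z of lock_eye in the frame of post_foot below 0.008 m and angle between lock_eye's own z axis and vertical below 0.12 rad and contact force between the fingers and lock below 0.1 N and linear speed of lock below 0.02 m/s), for 0.3 s.
2. the carrier lies flat on the stage, square to and centred on the stop bar, and is held pushed with the pointer in the green band (value of joint stop between 0.005 and 0.015 m and contact force between carrier and stop between 4 and 13 N and contact force between the fingers and carrier above 1 N and angle between the x axis of carrier_grip and the x axis of stop_face, either way round below 0.09 rad and y of carrier_grip in the frame of stop_face between -0.015 and 0.015 m and z of carrier_grip in the frame of stage_top between 0.022 and 0.03 m and angle between carrier_grip's own z axis and vertical below 0.06 rad and linear speed of carrier below 0.01 m/s), for 0.5 s.
At the end, for the whole second after the job is handed in: Lock plate let go on the post: eye within 10 mm of the pin, under 8 mm above the foot, flat to 0.12 rad. Fingers still hold the carrier flat on the stage (4 mm, 0.06 rad), square to 0.09 rad, centred to 15 mm, still, stop 5 to 15 mm in, 4 to 13 N (all of step 1 and all of step 2); the arm keeps its last pose, push and grip.
It fails at once if the stop bar is run to the end of its travel (value of joint stop above 0.0185 m).
It fails at once if a bystander is displaced by more than 30 mm (distance of any of bottle_mid, objective_mid, dishes_mid, driver_grip, flask_mid, beaker_mid from where it was at the start of the episode above 0.03 m).
It also fails if it takes over 62 s, if anything falls off the work surface, if the arm or the gripper's body presses on something with over 40 N, if the wrist force passes 120 N, or if a joint passes its speed limit or range.

## Working session

There is one attempt and no reset: what is moved stays moved. The work goes in short steps, each a Python script; the robot and the scene stay as the last script left them, time stands still between calls to the robot, and variables do not carry over. Pictures are saved under pics/ and viewed, at most 10 in all, crops included, and the job is handed in when it is done.

```bash
mkdir -p pics; ls; python3 - <<'E'
from plant import bot, jaws, kin, monitor, cams, job
import cv2, numpy as np
s=monitor.get_state();print(s)
for n in ("scene","side","wrist"):
    f=cams.grab_frame(n); cv2.imwrite(f"pics/{n}0.png",f["pixels"])
    print(n,{k:(np.round(v,4).tolist() if k!="pixels" else 0) for k,v in f.items()})
E
```

```text
pics
{'time_s': 0.0, 'joints': array([-1.20760110e+00,  3.00489790e-01,  1.52161156e+00,  1.19010146e-05,
        1.32070708e+00, -6.65789872e-02]), 'dq': array([ 1.74347444e-03,  8.79489530e-04, -6.62876028e-04,  1.42443443e-04,
        5.57171894e-05, -6.93615666e-04]), 'joint_torque': array([ 1.50907315e-03, -5.43497300e+01, -3.61790478e+01,  1.17318473e-05,
        4.05861181e-03, -1.59489105e-05]), 'position': array([ 229.16166579, -499.94481692,  404.09804271]), 'orientation': array([ 9.77000607e-01,  2.13235653e-01, -8.41238299e-05, -6.02069700e-04]), 'ft_force': array([ 0.71425994, -0.15214619, -0.36582895]), 'torque': array([-0.04487272, -0.00252566, -0.04556393]), 'gripper_force': 0.0, 'width': 1.0003747855959284}
scene {'pixels': 0, 'fx': 478.328, 'fy': 478.328, 'cx': 315.0482, 'cy': 200.6597, 'origin': [1125.3255, -833.3778, 1131.9128], 'attitude': [0.8869, 0.275, -0.1035, -0.3566]}
side {'pixels': 0, 'fx': 429.9369, 'fy': 429.9369, 'cx': 319.9874, 'cy': 204.2701, 'origin': [405.5623, -1136.8769, 844.504], 'attitude': [0.8811, -0.0642, 0.0292, -0.4676]}
wrist {'pixels': 0, 'fx': 280.3748, 'fy': 280.3748, 'cx': 316.8329, 'cy': 197.5226, 'mount': [[0.0002, -0.9557, -0.2944, 75.3407], [1.0, 0.0001, 0.0003, -0.2315], [-0.0003, -0.2944, 0.9557, 30.1136], [0.0, 0.0, 0.0, 1.0]]}
```

View pics/scene0.png

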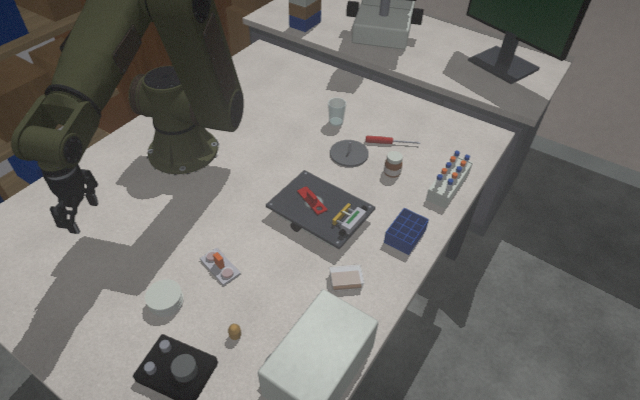

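View pics/side0.png

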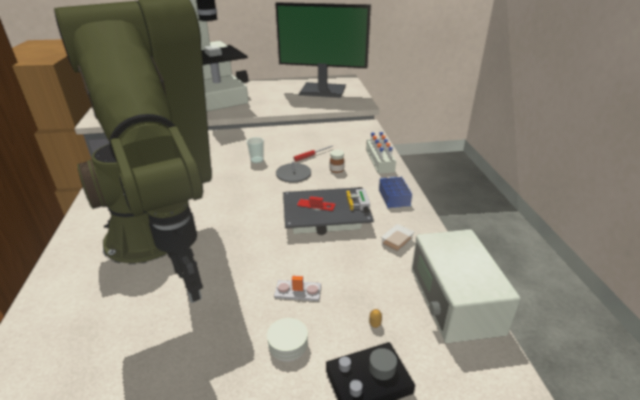

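The scene shows the stage near (320,208), with the red lock at (313,201) and the yellow bar at (343,214). The post foot is at (349,153) and the carrier with its orange grip at (219,262). The side view agrees. Next I'll get rough positions by ray casting.

```bash
cat > h.py <<'E'
from plant import bot, jaws, kin, monitor, cams, job
import cv2, numpy as np
from scipy.spatial.transform import Rotation as R
def grab(n,save=None):
    s=monitor.get_state(); f=cams.grab_frame(n)
    if "mount" in f:
        T=np.eye(4); T[:3,:3]=R.from_quat(s["orientation"]).as_matrix(); T[:3,3]=s["position"]
        M=T@np.array(f["mount"]); f["o"],f["R"]=M[:3,3],M[:3,:3]
    else: f["o"],f["R"]=np.array(f["origin"]),R.from_quat(f["attitude"]).as_matrix()
    if save: cv2.imwrite(f"pics/{save}.png",f["pixels"])
    return f
def ray(f,px):
    d=f["R"]@np.array([(px[0]-f["cx"])/f["fx"],(px[1]-f["cy"])/f["fy"],1]); return d/np.linalg.norm(d)
def onz(f,px,z):
    d=ray(f,px); return f["o"]+d*(z-f["o"][2])/d[2]
def cross(f,p,g,q):
    a,b=ray(f,p),ray(g,q); A=np.c_[a,-b]; t=np.linalg.lstsq(A,g["o"]-f["o"],rcond=None)[0]
    P,Q=f["o"]+t[0]*a,g["o"]+t[1]*b; return (P+Q)/2,np.linalg.norm(P-Q)
def proj(f,P):
    c=f["R"].T@(np.asarray(P)-f["o"]); return np.array([f["cx"]+f["fx"]*c[0]/c[2],f["cy"]+f["fy"]*c[1]/c[2]])
def blobs(f,lo,hi,amin=15):
    h=cv2.cvtColor(f["pixels"],cv2.COLOR_BGR2HSV); m=cv2.inRange(h,np.array(lo),np.array(hi))
    n,l,st,c=cv2.connectedComponentsWithStats(m)
    return [(st[i,4],c[i].round(1),cv2.minAreaRect(np.argwhere(l==i)[:,::-1].astype(np.float32))) for i in range(1,n) if st[i,4]>=amin],l
def down(yaw):  # tool x axis (horizontal) heading = yaw, z down
    return (R.from_euler('z',yaw)*R.from_quat([1,0,0,0])).as_quat()
E
python3 - <<'E'
from h import *
f=grab("scene");g=grab("side")
for n,p,q,z in (("post",(349,153),(294,172),10),("lock",(313,201),(316,203),65),("bar",(343,214),(351,200),63),("carrier",(219,262),(297,284),45)):
    print(n,onz(f,p,z).round(),onz(g,q,z).round())
for c in ((267,207),(303,173),(374,207),(338,243)): print(onz(f,c,50).round())
for c in ((285,193),(366,190),(372,221),(287,228)): print(onz(g,c,50).round())
E
```

```text
post [505. 323.  10.] [503. 321.  10.]
lock [562.  10.  65.] [549.  12.  65.]
bar [665.  18.  63.] [665.  15.  63.]
carrier [ 468. -318.   45.] [ 453. -325.   45.]
[452. -81.  50.]
[455. 108.  50.]
[723. 108.  50.]
[707. -75.  50.]
[454. 112.  50.]
[733.  88.  50.]
[710. -92.  50.]
[446. -87.  50.]
```

```bash
python3 - <<'E'
from h import *
for n,x,y in (("carr",460,-322),("lock",590,12),("post",500,322)):
    for yaw in (0,np.pi): 
        j=kin.solve_ik([x,y,400],down(yaw)); print(n,yaw,None if j is None else np.round(j,2))
for n,x,y in (("carr",440,-322),("lock",560,12),("post",470,322)):
    bot.movep([x,y,400],down(0)); bot.pause(.3); grab("wrist","w_"+n)
    print(monitor.get_state()["time_s"],monitor.get_state()["position"].round(1))
im=np.vstack([cv2.resize(cv2.imread(f"pics/w_{n}.png"),(400,250)) for n in("carr","lock")])
cv2.imwrite("pics/w_all.png",im)
E
```

```text
carr 0 [-0.68  0.33  1.49 -0.    1.32  0.89]
carr 3.141592653589793 [-0.68  0.33  1.49 -0.    1.32 -2.25]
lock 0 [-0.04  0.39  1.41 -0.    1.34  1.53]
lock 3.141592653589793 [-0.04  0.39  1.41 -0.    1.34 -1.61]
post 0 [ 0.51  0.4   1.39 -0.    1.35  2.08]
post 3.141592653589793 [ 0.51  0.4   1.39 -0.    1.35 -1.06]
1.6667 [ 439.7 -322.4  400. ]
3.35 [560.   11.6 400. ]
4.925 [470.3 321.6 400. ]
```

View pics/w_lock.png

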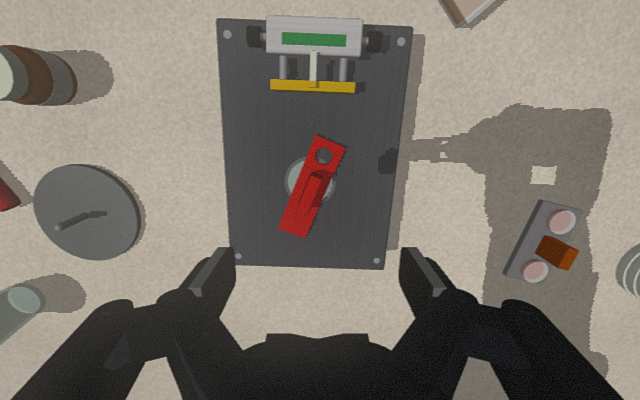

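View pics/w_post.png

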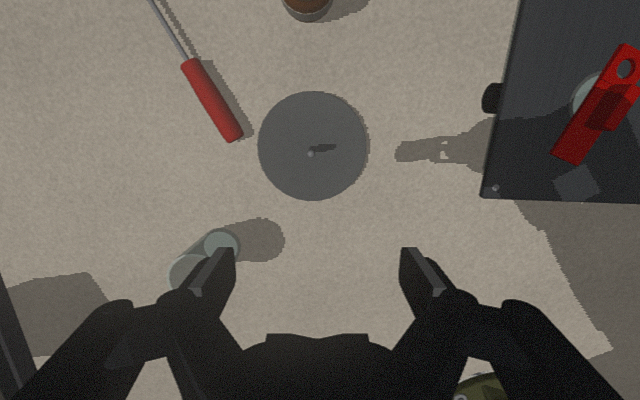

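The lock view shows the eye at (324,155), the rib around (312,192) and the yellow bar from (270,86) to (355,88). The eye end points towards the stop. The post view shows the foot disc centred near (313,146) with the pin base at about (311,153), the driver at (212,100) and the beaker at about (205,260).

```bash
cat >> h.py <<'E'
def load(n,x,y,z,yaw=0):
    f=dict(fx=280.3748,fy=280.3748,cx=316.8329,cy=197.5226,pixels=cv2.imread(f"pics/{n}.png"))
    M=np.array([[0.0002,-0.9557,-0.2944,75.3407],[1,.0001,.0003,-.2315],[-.0003,-.2944,.9557,30.1136]])
    A=R.from_quat(down(yaw)).as_matrix(); f["R"]=A@M[:,:3]; f["o"]=A@M[:,3]+[x,y,z]; return f
E
python3 - <<'E'
from h import *
f=load("w_lock",560,11.6,400)
hsv=cv2.cvtColor(f["pixels"],cv2.COLOR_BGR2HSV)
print("hsv foot/shadow/bench/bar/orange",[hsv[y,x].tolist() for x,y in ((90,200),(600,150),(200,380),(310,87),(555,255),(330,150),(295,225),(312,185))])
red=cv2.inRange(hsv,(0,190,100),(4,255,255))|cv2.inRange(hsv,(172,190,100),(180,255,255))
red[:,:200]=0; red[:,420:]=0
cs,h=cv2.findContours(red,cv2.RETR_CCOMP,cv2.CHAIN_APPROX_NONE)
for c,hh in zip(cs,h[0]):
    if cv2.contourArea(c)>20: print(cv2.contourArea(c),"hole" if hh[3]>=0 else "",cv2.minAreaRect(c),onz(f,cv2.minAreaRect(c)[0],56).round(1))
big=max(cs,key=cv2.contourArea); B=cv2.boxPoints(cv2.minAreaRect(big)); P=np.array([onz(f,b,56) for b in B]); print("lock corners",P.round(1).tolist(),[np.linalg.norm(P[i]-P[i-1]).round(1) for i in range(4)])
yb,_=blobs(f,(20,150,80),(32,255,255),100)
for b in yb: print("yellow",b,[onz(f,p,73.5).round(1).tolist() for p in cv2.boxPoints(b[2])])
# stage plate corners
st=cv2.inRange(hsv,(0,0,30),(180,110,85)); st[:,:200]=0; st[270:]=0
g=load("w_post",470.3,321.6,400); hg=cv2.cvtColor(g["pixels"],cv2.COLOR_BGR2HSV); print("foot",hg[120,300],hg[180,330],"bench",hg[120,240],hg[250,270])
m=cv2.inRange(hg,(0,0,60),(180,40,112)); m[:80]=0;m[205:]=0;m[:,:250]=0;m[:,375:]=0
c=max(cv2.findContours(cv2.morphologyEx(m,cv2.MORPH_OPEN,np.ones((5,5))),0,1)[0],key=cv2.contourArea); c=cv2.convexHull(c)
P=np.array([onz(g,p[0],10)[:2] for p in c],np.float32); print("foot circle",cv2.minEnclosingCircle(P),cv2.fitEllipse(P))
k=load("w_carr",439.7,-322.4,400)
for b in blobs(k,(4,190,80),(16,255,255),60)[0]: print("orange",b)
E
```

```text
hsv foot/shadow/bench/bar/orange [[30, 8, 101], [20, 34, 113], [15, 15, 35], [23, 178, 130], [11, 206, 78], [1, 173, 131], [2, 210, 153], [0, 202, 159]]
2492.5  ((310.960205078125, 187.09735107421875), (31.55274200439453, 99.9170150756836), 22.2490234375) [551.3  18.5  56. ]
274.0 hole ((323.5, 155.50001525878906), (18.384775161743164, 18.384775161743164), 45.0) [587.9   4.3  56. ]
lock corners [[500.8, 59.4, 56.0], [610.5, 13.5, 56.0], [597.5, -18.9, 56.0], [485.0, 24.2, 56.0]] [np.float64(38.6), np.float64(118.9), np.float64(34.9), np.float64(120.5)]
yellow (np.int32(948), array([312.2,  85.7]), ((312.3515930175781, 85.85968017578125), (85.16780853271484, 11.376203536987305), 2.2025980949401855)) [[655.4, 58.5, 73.5], [665.8, 57.6, 73.5], [662.9, -25.8, 73.5], [652.4, -25.8, 73.5]]
foot [24 15 84] [50 18 84] bench [ 16  26 108] [ 19  35 103]
foot circle ((500.13677978515625, 326.2997741699219), 71.547119140625) ((500.3843078613281, 326.6014404296875), (138.9945831298828, 142.8055877685547), 15.148799896240234)
```

View pics/w_carr.png

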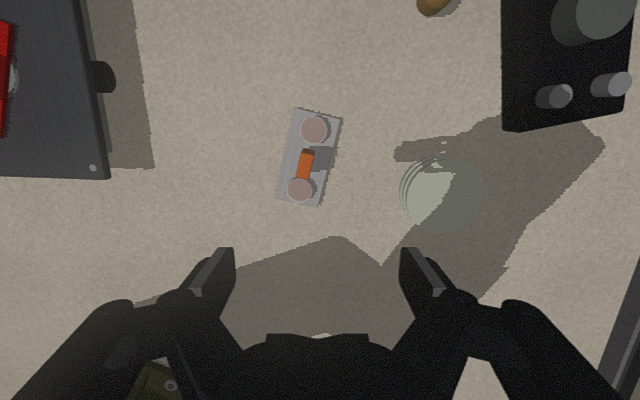

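The carrier is at about (308,158) and its orange grip at about (305,163), with its long axis tilted slightly clockwise from image-up. The dish stack is on the right at (435,190). The lock measures 120 x 36 and the foot 71 mm in radius, both as specified. I'll grasp the lock now.

```bash
python3 - <<'E'
from h import *
g=load("w_post",470.3,321.6,400); print("beaker base~",onz(g,(195,272),0).round(),"pinbase",onz(g,(311,153),10).round(1),"drv",onz(g,(235,138),10).round())
q=down(np.radians(-21.7)); p=np.array([549.5,19.5])
bot.movep([*p,300],q); bot.move_linear([*p,232],q,100); jaws.set_gripper(0,60)
s=monitor.get_state(); print(s["width"],s["gripper_force"],s["position"].round(1),s["ft_force"].round(1))
bot.move_linear([*p,312],q,150); bot.pause(.2)
s=monitor.get_state(); print(s["time_s"],s["width"],s["ft_force"].round(1)); np.save("pl.npy",s["position"]); 
f=grab("wrist","w_held")
E
```

```text
beaker base~ [315. 505.  -0.] pinbase [494.4 329.2  10. ] drv [513. 425.  10.]
0.14757762591028045 59.60774481296539 [549.6  19.5 232.3] [-1.2 -0.2  3.3]
8.5417 0.15148496626618246 [-0.8  0.5 -1.4]
```

View pics/w_held.png

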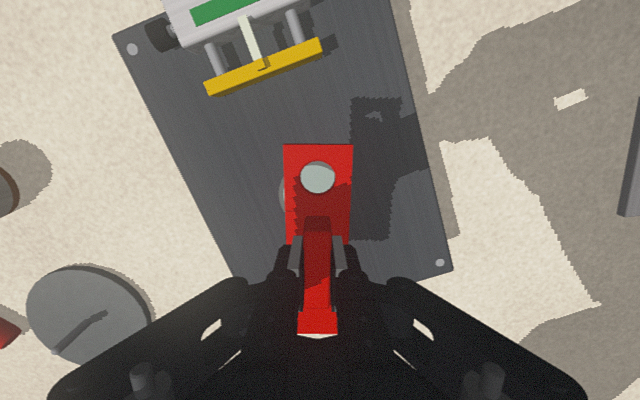

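The lock is held squarely: eye at (317.5,178), plate edges vertical in the image, yellow bar visible behind. I'll move in front of the post and measure the foot disc and the pin tip in the wrist frame.

```bash
python3 - <<'E'
from h import *
f=load("w_held",*np.load("pl.npy"),np.radians(-21.7))
hsv=cv2.cvtColor(f["pixels"],cv2.COLOR_BGR2HSV)
red=cv2.inRange(hsv,(0,120,60),(6,255,255))|cv2.inRange(hsv,(172,120,60),(180,255,255))
cs,h=cv2.findContours(red,cv2.RETR_CCOMP,cv2.CHAIN_APPROX_NONE)
for c,hh in zip(cs,h[0]):
    if hh[3]>=0 and cv2.contourArea(c)>300:
        e=cv2.fitEllipse(c); print(e)
        P=onz(f,e[0],312-176); t=R.from_quat(down(np.radians(-21.7))).as_matrix().T@(P-np.load("pl.npy")); print("eye in tool",t.round(1))
c=np.array([500.3,326.5]); Y=np.pi/2
# eye 50 short in y: tcp = eye - 42 heading
bot.movep([c[0],c[1]-50-42,300],down(Y)); bot.pause(.3)
s=monitor.get_state(); np.save("pp.npy",np.r_[s["position"]]); g=grab("wrist","w_pin"); print(s["time_s"],s["position"].round(1),"expected foot px",proj(g,[*c,10]).round(),"pin tip",proj(g,[*c,54.5]).round())
E
```

```text
((317.1059875488281, 176.93023681640625), (33.521732330322266, 36.129905700683594), 92.90419006347656)
eye in tool [ 42.1  -0.  175. ]
10.275 [500.4 234.2 300. ] expected foot px [316.  91.] pin tip [316.  86.]
```

View pics/w_pin.png

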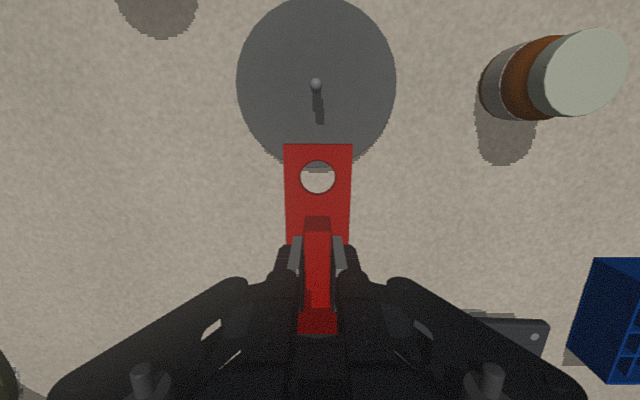

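The pin tip is at (316,84), 2 px from where the foot centre predicts it. That puts the pin at about (500.4, 328). I'll lower the eye onto it in steps, watching the force.

```bash
python3 - <<'E'
from h import *
g=load("w_pin",*np.load("pp.npy"),np.pi/2); print("tip@53",onz(g,(316,84),53).round(1))
x,y=500.4,328-42.1; q=down(np.pi/2)
bot.move_linear([x,y,300],q,150); bot.move_linear([x,y,248],q,100); bot.pause(.2)
f0=monitor.get_state()["ft_force"]
for z in (238,232,225,215,205,197,193.5,192.3):
    bot.move_linear([x,y,z],q,60); s=monitor.get_state(); d=s["ft_force"]-f0; print(z,d.round(1),s["torque"].round(2))
    if np.abs(d).max()>12: break
print(s["time_s"],s["position"].round(1))
E
```

```text
tip@53 [499.6 328.3  53. ]
238 [ 0.5 -0.9 -0. ] [-0.02 -0.02 -0.03]
232 [-0.3 -1.6 -1.2] [ 0.02  0.01 -0.04]
225 [-0.  -1.6 -1.3] [-0.03  0.01 -0.02]
215 [ 0.4 -0.9  0.1] [-0.03 -0.   -0.04]
205 [-0.4 -0.4 -0.5] [ 0.03 -0.01 -0.02]
197 [ 0.5 -1.3 -1.3] [ 0.01 -0.03 -0.06]
193.5 [-0.3 -0.6 -1.2] [ 0.06 -0.02 -0.06]
192.3 [-0.8 -1.1 -0.8] [ 0.02 -0.01 -0.01]
13.9333 [500.4 285.9 192.3]
```

```bash
python3 - <<'E'
from h import *
jaws.set_gripper(1.0); x,y=500.4,285.9; q=down(np.pi/2)
bot.move_linear([x,y,300],q,200); g=grab("wrist","w_rel"); s=monitor.get_state(); print(s["time_s"],s["width"])
yaw=np.radians(-13.7)
bot.movep([430,-320,340],down(yaw)); bot.pause(.3); s=monitor.get_state(); np.save("pc.npy",s["position"]); k=grab("wrist","w_c2")
a=cv2.imread("pics/w_rel.png"); b=k["pixels"]
cv2.imwrite("pics/v8.png",np.vstack([a[0:260,120:560],b[0:300,120:560]]))
f=load("w_held",*np.load("pl.npy"),np.radians(-21.7))
for bb in blobs(f,(20,120,80),(32,255,255),200)[0]: print("yellow",bb,[onz(f,p,73.5).round(1).tolist() for p in cv2.boxPoints(bb[2])])
for bb in blobs(k,(5,150,60),(16,255,255),60)[0]: print("orange",bb)
h=cv2.cvtColor(b,cv2.COLOR_BGR2HSV); print([h[y,x].tolist() for x,y in ((316,150),(300,120),(200,100))])
print(proj(k,[460,-320,0]),s["time_s"])
E
```

```text
15.375 1.0004456877399657
yellow (np.int32(2521), array([264.2,  67.8]), ((263.5628356933594, 68.00556945800781), (21.56855583190918, 123.68791961669922), 68.49856567382812)) [[667.1, 57.5, 73.5], [663.6, -26.0, 73.5], [650.6, -26.5, 73.5], [653.6, 58.7, 73.5]]
orange (np.int32(476), array([298.8, 170.8]), ((298.5, 171.0), (30.0, 15.0), 90.0))
[[6, 13, 97], [8, 43, 135], [14, 33, 149]]
[310.86618091 154.91436527] 17.8667
```

View pics/v8.png

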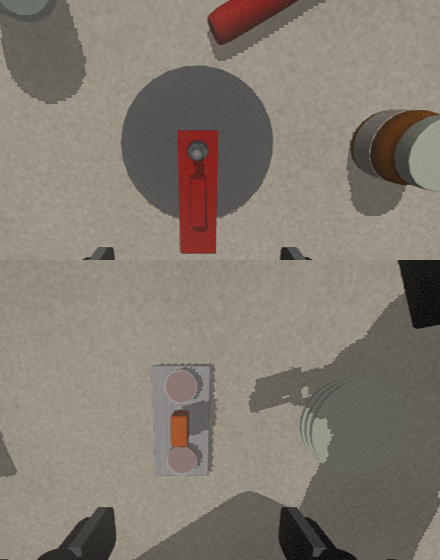

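The upper crop shows the lock flat on the foot with the pin standing through the eye at (197,152). The lower crop shows the carrier axis vertical, so it is aligned with the tool. In full-frame pixels the dish tops are at (301,126) and (301,199). Next I'll grasp the carrier.

```bash
python3 - <<'E'
from h import *
yaw=np.radians(-13.7); k=load("w_c2",*np.load("pc.npy"),yaw)
a,b=onz(k,(301,126),20),onz(k,(301,199),20); print("dishes",a.round(1),b.round(1),np.linalg.norm(a-b),np.degrees(np.arctan2(*(a-b)[1::-1])))
C=np.array([onz(k,p,10) for p in ((272,106),(333,104),(330,215),(276,215))]); print(C.round(1).tolist(),C.mean(0).round(1))
o=onz(k,(298.5,171),48); print("orange",o.round(1))
g=cv2.cvtColor(k["pixels"],cv2.COLOR_BGR2HSV)[90:225,255:345]
m=cv2.inRange(g,(0,0,60),(180,255,255)); print([g[r,45-0].tolist() for r in (0,10,20,60,130)])
E
```

```text
dishes [ 493.4 -318.7   20. ] [ 419.1 -299.3   20. ] 76.75013098292489 -14.641865831369829
[[519.1, -294.4, 10.0], [506.3, -355.0, 10.0], [389.8, -325.3, 10.0], [404.4, -265.4, 10.0]] [ 454.9 -310.    10. ]
orange [ 454.8 -307.7   48. ]
[[18, 37, 153], [20, 35, 153], [30, 13, 140], [9, 99, 88], [22, 32, 144]]
```

```bash
python3 - <<'E'
from h import *
yaw=np.radians(-14.2); q=down(yaw); p=[455.3,-309]
bot.movep([*p,270],q); bot.move_linear([*p,191],q,100); jaws.set_gripper(0,100)
s=monitor.get_state(); print(s["width"]*85,s["gripper_force"],s["ft_force"].round(1))
bot.move_linear([*p,330],q,200)
a=np.radians(-2.1); u=np.array([np.cos(a),np.sin(a)]); F=np.array([654.7,16]); c=F-90*u; q=down(a)
bot.movep([*c,330],q); bot.move_linear([*c,255],q,120); bot.pause(.3)
s=monitor.get_state(); np.save("ps.npy",s["position"]); f0=s["ft_force"]; k=grab("wrist","w_st")
print(s["time_s"],s["width"]*85,s["position"].round(1),f0.round(1))
for bb in blobs(k,(20,120,70),(32,255,255),200)[0]: print("yellow",bb,[onz(k,t,73.5).round(1).tolist() for t in cv2.boxPoints(bb[2])])
E
```

```text
14.417279490122077 98.06381464004517 [-0.1  1.1  4.3]
23.1167 14.641599554443879 [564.8  19.3 255.5] [ 0.  -0.3 -2.2]
yellow (np.int32(4166), array([316.9,  71.8]), ((316.5, 72.0), (24.0, 169.0), 90.0)) [[665.7, 57.7, 73.5], [662.7, -25.5, 73.5], [651.7, -26.1, 73.5], [654.8, 59.1, 73.5]]
```

View pics/w_st.png

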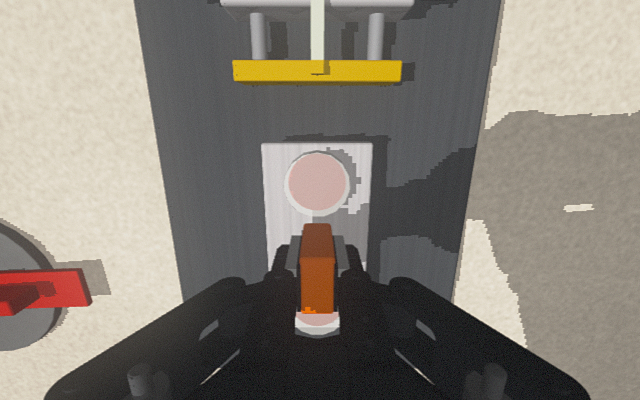

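The bar is horizontal, spanning (233–401, 72), and the carrier end is centred at 317, so everything is square and centred. I'll lower it to contact and then push under force control.

```bash
python3 - <<'E'
from h import *
a=np.radians(-2.1); u=np.array([np.cos(a),np.sin(a)]); c=np.array([564.75,19.3]); q=down(a)
st=monitor.get_state
bot.move_linear([*c,244],q,60); bot.pause(.3); f0=np.mean([st()["ft_force"]],0)
for z in np.arange(243,238.4,-.5):
    bot.move_linear([*c,z],q,20); bot.pause(.1); s=st(); dz=s["ft_force"][2]-f0[2]; print(z,s["position"][2].round(1),dz.round(1))
    if dz>4: break
bot.pause(.2); f0=st()["ft_force"]; print("t",st()["time_s"],f0.round(1))
for d in (15,20,24,26,28,30,32,34,35,36,37,38,39,40):
    bot.move_linear([*(c+d*u),z],q,25); bot.pause(.1); s=st(); fu=-(s["ft_force"]-f0)[:2]@u
    print(d,((s["position"][:2]-c)@u).round(1),"F",fu.round(1),"fz",s["ft_force"][2].round(1),round(s["time_s"],1))
    if fu>7: break
E
```

```text
243.0 243.0 0.9
242.5 242.5 0.5
242.0 242.0 -0.2
241.5 241.5 0.2
241.0 241.3 5.5
t 25.75 [-3.2  0.4  4.8]
15 15.1 F -1.0 fz 6.0 26.6
20 20.2 F -4.6 fz 4.5 27.1
24 24.0 F -1.3 fz 6.2 27.5
26 25.9 F 1.0 fz 7.2 27.8
28 27.9 F -0.0 fz 7.0 28.2
30 29.9 F 0.1 fz 7.0 28.5
32 31.8 F 2.6 fz 9.2 28.9
34 33.7 F 4.9 fz 9.9 29.2
35 34.5 F 8.8 fz 11.6 29.6
```

```bash
python3 - <<'E'
from h import *
bot.pause(.5); F=[]
for _ in range(10): bot.pause(.03); F.append(monitor.get_state()["ft_force"])
s=monitor.get_state(); k=grab("wrist","w_push"); print(np.mean(F,0).round(1),s["position"].round(1),s["time_s"])
for bb in blobs(k,(20,120,70),(32,255,255),200)[0]: print("yellow",bb,[onz(k,t,73.5).round(1).tolist() for t in cv2.boxPoints(bb[2])])
im=k["pixels"]; cv2.imwrite("pics/v10.png",cv2.resize(im[0:220,180:460],None,fx=2.5,fy=2.5))
E
```

```text
[-11.5   0.7  11.8] [599.2  18.1 241.2] 30.3917
yellow (np.int32(3748), array([317.3, 133.9]), ((317.0, 134.0), (22.0, 176.0), 90.0)) [[670.2, 57.5, 73.5], [667.2, -25.9, 73.5], [656.8, -26.5, 73.5], [659.9, 58.8, 73.5]]
```

View pics/v10.png

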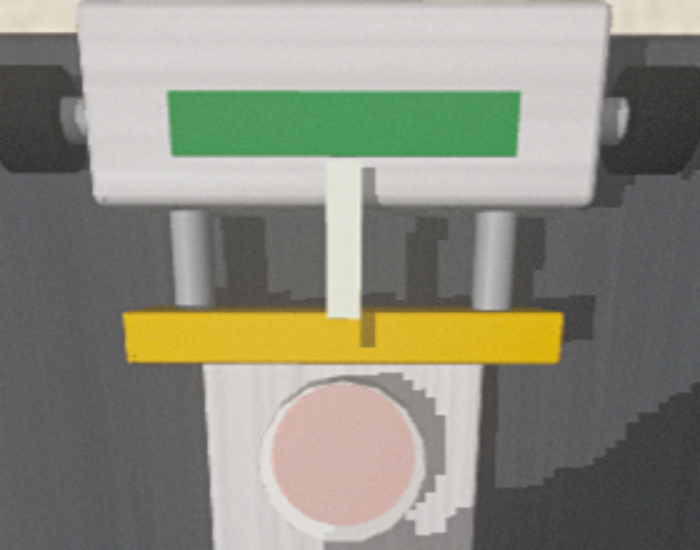

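The pointer tip is exactly at the front edge of the green band, at (344,158) against a band of rows 92–156 in the zoomed crop. The bar is about 4.6 mm in. The rest of the measured force is friction, so I'll ease the down-pressure slightly and advance another 5.4 mm or so.

```bash
python3 - <<'E'
from h import *
a=np.radians(-2.1); u=np.array([np.cos(a),np.sin(a)]); c=np.array([564.75,19.3]); q=down(a); st=monitor.get_state
for d in (37,39,40.3):
    bot.move_linear([*(c+d*u),241.3],q,20); bot.pause(.3)
    F=[]
    for _ in range(8): bot.pause(.02); F.append(st()["ft_force"])
    s=st(); k=grab("wrist","w_p%d"%d); print(d,((s["position"][:2]-c)@u).round(1),np.mean(F,0).round(1),s["position"].round(1),round(s["time_s"],1))
    y=blobs(k,(20,120,70),(32,255,255),200)[0][0][2]; B=sorted([onz(k,t,73.5)[0] for t in cv2.boxPoints(y)]); print(" bar in (back,front edge)",round(np.mean(B[2:])-664.2,1),round(np.mean(B[:2])-653.25,1))
    h=cv2.cvtColor(k["pixels"],cv2.COLOR_BGR2HSV); g=np.argwhere(cv2.inRange(h,(50,100,60),(80,255,255))[:220]); r0,r1=g[:,0].min(),g[:,0].max(); col=int(g[:,1].mean())
    w=h[r0:r1+1,col-3:col+3,1].mean(1)<80; print(" band rows",r0,r1,"pointer tip row",r0+np.argmax(w) if w.any() else None)
E
```

```text
37 36.6 [-9.   0.7  8. ] [601.3  18.  241.2] 31.1
 bar in (back,front edge) 6.6 7.2
 band rows 42 66 pointer tip row 64
39 38.4 [-10.4   0.6   8.9] [603.2  18.  241.2] 31.9
 bar in (back,front edge) 8.4 9.0
 band rows 47 71 pointer tip row 64
40.3 39.7 [-13.    0.9  10.6] [604.4  17.9 241.3] 32.6
 bar in (back,front edge) 9.5 10.1
 band rows 50 74 pointer tip row 64
```

```bash
python3 - <<'E'
from h import *
bot.pause(.8); s=monitor.get_state(); z=R.from_quat(s["orientation"]).as_matrix()[:,2]
print(s["position"].round(1),s["gripper_force"],s["ft_force"].round(1),"tilt",np.arccos(-z[2]),s["time_s"])
print(job.sign_off())
E
```

```text
[604.4  17.9 241.3] 99.54559564590454 [-13.3   0.4   9.8] tilt 0.00306835165594072 33.4417
the job is handed in; nothing more can be done
None
```

The job is handed in at 33.4 s: the lock plate is let go flat on the post's foot, and the carrier is still held flat, square and centred against the stop with the bar about 9.5 mm in (roughly 8 N) and the pointer in the green band; no pass/fail result came back.

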